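Flip the ratchet and clamp the survey meter

TASK

The survey meter lies loose in the blue calibration clamp, whose ratchet is set to loosen. Flip the red direction lever to tighten, swing the ratchet handle back (anticlockwise from above, well past the middle of its swing) to feel that it now free-wheels, then pump the handle until the jaw holds the meter snugly against the back stop, and let go. Do not wind the jaw further open, do not crush the meter or push it by hand, and leave the other things on the bench alone.

Things in the scene. Friction and masses are not known exactly. Their poses are not given: they have to be found in the camera images.
- jig: blue steel base of the clamp, 170 x 370 x 20 mm, fixed to the table; the origin is on the table under the vertical spindle of the ratchet, z is up; the clamping direction is its own +y (the base reaches from y -60 to +310 mm), and its x runs across.
- handle (a joint): angle of the ratchet's grey handle about the vertical spindle, rad; 0 = the arm points along the clamp's own -y; grows clockwise seen from above (towards the clamp's -x), stops at -0.75 and +0.75. With the lever at tighten, clockwise drives the jaw closed and anticlockwise free-wheels over 16 teeth, so the first 0.4 rad of a tightening stroke may be idle. Stays where it is left.
- knob (a point): centre (half-way up) of the upright round black knob at the handle's end, 22 mm across, 55 mm tall (65 to 120 mm above the table), 120 mm from the spindle axis; turns with the handle. Sideways force at the knob: free-wheeling about 1 to 2 N; driving the jaw against its running friction about 6 N in all; every 10 N of clamping adds 1.7 N.
- selector (a joint): angle of the red direction lever on the ratchet head, rad; it pivots on the handle arm 59 mm from the spindle axis and points back to the spindle. +0.42 = loosen (peg on the clamp's -x side, anticlockwise winds the jaw open); -0.42 = tighten (peg on the clamp's +x side); stops at both ends. Stays where it is left; 2 to 3 N sideways at the peg moves it.
- peg (a point): centre (half-way up) of the upright round red peg at the free end of the direction lever, 10 mm in diameter, 28 mm tall (72 to 100 mm above the table), 55 mm from the lever's pivot, always within 25 mm of the spindle axis; it moves about 45 mm across the clamp's x as the lever is flipped.
- jaw: sliding steel jaw with a black rubber pad, 120 mm wide, 45 mm high; origin at the centre of the pad's face, which looks along the clamp's +y. The ratchet moves it 20 mm per radian of driven turn; more than one stroke may be needed. It stays where it is left. Snug means a clamping force of 10 to 40 N.
- stop: fixed steel back stop on the clamp's base, 130 mm wide, 45 mm high; the origin is at the foot of its face that looks along the clamp's -y (towards the jaw).
- meter_mid (a point): the middle of the grey box of the survey meter to be clamped (170 mm along the clamp's x, 90 mm wide along its y, 50 mm high, its underside on the clamp's base); a metal tube probe lies above the box, so it is 101 mm high in all, 121 mm above the table. 0.7 kg, loose.
- meter: the same survey meter; the origin is the centre of its underside.
- spare_meter: another survey meter of the same make with a yellow band, loose on the bench, leave alone.
- spray_can: white can, 60 mm across, 160 mm tall, leave alone.
- card_core: upright cardboard tube, 44 mm across, 90 mm tall, leave alone.
- driver: screwdriver lying on the bench, leave alone.
- source_disc: orange disc, 25 mm across, 8 mm thick, leave alone.
- jar: jar, 56 mm across, 70 mm tall, leave alone.
- socket: small steel socket standing on the bench, 22 mm across, 30 mm tall, leave alone.

How it is judged:
On the way, in this order (a step that is already met when the one before it is completed fails the run):
1. the direction lever is flipped to tighten (value of joint selector below -0.35 rad), for 0.1 s.
2. with the lever at tighten, the handle is swung back anticlockwise past the middle (free-wheel) (value of joint selector below -0.35 rad and value of joint handle below -0.2 rad), for 0.1 s.
3. the jaw holds the meter against the back stop (contact force between jaw and meter above 10 N and contact force between meter and stop above 6 N), for 0.2 s.
At the end, for the whole second after the job is handed in: The meter stands upright and still on the clamp's base, held by the jaw with 10 to 40 N and pressed on the back stop with more than 6 N; the direction lever is still at tighten (below -0.35 rad) (all of step 3 and contact force between jaw and meter below 40 N and value of joint selector below -0.35 rad and angle between meter's own z axis and vertical below 0.08 rad and linear speed of meter below 0.01 m/s); the robot touches nothing.
It fails at once if the meter is crushed: more than 60 N from the jaw (contact force between jaw and meter above 60 N).
It fails at once if the jaw is wound more than 3 mm further open than at the start (y of jaw in the frame of jig below 0.082 m).
It fails at once if the robot pushes the meter by hand (contact force between any of the fingers, the arm and meter above 2 N).
It fails at once if the other things are pushed away by more than 3 cm (distance of any of spare_meter, spray_can, card_core, driver, source_disc, jar, socket from where it was at the start of the episode above 0.03 m).
It also fails if it takes over 72 s, if anything falls off the work surface, if the arm or the gripper's body presses on something with over 40 N, if the wrist force passes 120 N, or if a joint passes its speed limit or range.

ROBOT

A 6-joint arm with a two-finger parallel gripper is mounted at the origin on the work surface. World frame = base frame: x ahead of the robot, y to its left, z up, the work surface at z = 0. Lengths are in m, angles in rad, forces in N, time in s.
With the tool pointing down it reaches from about 0.325 to 0.875 m from the base axis. Payload 4.4 kg.
Tool frame: the origin (TCP) lies on the centre line of the jaws, within the pads' length; the fingertips stand tip_extent ahead of it and the grasp point (between the pads) lies 5 mm behind it (tip_extent is the distance from the TCP to the fingertips, in m); z points along the fingers, y is the line along which they close (so a half turn about z gives the same grasp; the last joint's range is limited). The gripper opens to 85 mm and grips with 20 to 120 N. Pads are 22 mm wide; open, the fingers measure 114 mm over their backs; the gripper's body (76 mm by 85 mm) begins 54 mm behind the grasp point. The pads swing forward as they close: fully open they stand 13 mm farther back than shut.
Start: joints at [1.048, 0.207, 1.542, -0, 1.393, -0.15], TCP at [0.209, 0.536, 0.21] pointing down, gripper open.
Joint ranges: [-2.73, 2.73], [-0.86, 2.22], [0.23, 2.46], [-1.11, 4.25], [0.08, 2.63], [-2.82, 2.82]. Speed limits (rad/s): [2.79, 2.79, 3.14, 3.14, 3.14, 3.14].

INTERFACE

Orientations are given as a unit quaternion [x, y, z, w].
In Python, from plant import read_state, camera, finish_job, tip_extent gives the robot as it stands.
- The arm moves only by the shell command python3 -m handwheel 'ROWS' [FORCE]. ROWS is JSON, a list of rows, each a list of 7 numbers: the turn, a rotation vector about the tool's x, y, z normalised to -1 to 1, where 1 is 120 degrees, then the shift along the tool's x, y, z normalised to -1 to 1, where 1 is 2.5 cm, then the opening, from -1 (shut) to 1 (fully open). In form: [[rx, ry, rz, tx, ty, tz, grip], ...]. A call has 1 to 8 rows; each row shifts and turns the commanded pose from where the row before left it, along the tool's axes as they then stand; what a row does not reach is not made up. A row lasts 1/12 s, in which the tool goes at most 41.7 mm and 7.16 degrees, less where a joint would pass 70% of its speed; a pose out of reach is approached as far as the arm can. A call with a number of a shift or a turn outside -1 to 1 is refused whole. A call with a gripper value outside its range is refused whole. The fingers move at their own pace and stop on an object; FORCE is the grip in N (left out, the last holds). Time passes only in rows, so rows that do not move let the fingers close. It gives the time, the measured TCP pose, the force, the opening and the grip force at its end, in the units of the state.
- read_state(): the state, without advancing time (a new reading comes with each control period).
- camera(name): name is "scene" or "top"; returns a dict with "image" (400x640x3 uint8, blue, green, red), "fov_y" (degrees; the focal length in pixels is half the picture's height over the tangent of half this angle, whatever the lens; pixels are square), "cx", "cy" (the principal point, pixels), "k1" (the pictures are not rectified: a ray, as slopes to the right and down, at radius r is drawn at 1 + k1 r^2 times it, then the intrinsics apply), "rvec" (rotation vector, rad) and "tvec" (3), from world to camera coordinates, as OpenCV has them. Camera axes: x right, y down, z forward; pixel columns grow to the right and rows downward; lengths in m; the calibration is good to about 2 mm. A picture is of the moment at which its call begins. There is no depth.
- finish_job(): hands the job in; it is judged then, once.
The state is a dict: "time": time; "joint_pos": joint angles; "joint_vel": joint speeds; "joint_torque": joint torques, N m; "tcp_pos": TCP position; "tcp_rot": TCP orientation; "ft_force": force on the tool from outside, world axes, zero at the start; "torque": the same for the moment, N m; "finger_gap": finger opening in m; "grasp_force": force on a finger pad.
Only numpy, scipy, OpenCV 4.12 (cv2) and the standard library are available. Lean on these libraries where they do the work, as an engineer would, in place of code of your own. Each camera call takes 0.05 s, during which the arm holds its last target. There are 200 camera calls.

## Working session

There is one attempt and no reset: what is moved stays moved. The work goes in short steps, Python scripts to look and compute and a shell command to move; the robot and the scene stay as the last step left them, time stands still between calls to the robot, and variables do not carry over. Pictures are saved under pics/ and viewed, at most 10 in all, crops included, and the job is handed in when it is done.

```bash
ls; mkdir -p pics; cat > h.py <<'E'
import numpy as np, cv2
from plant import read_state, camera, finish_job, tip_extent
def K(c):
    f=200/np.tan(np.radians(c['fov_y'])/2)
    return np.array([[f,0,c['cx']],[0,f,c['cy']],[0,0,1.]]), np.array([c['k1'],0,0,0,0.])
def ray(c,u,v):
    k,d=K(c); p=cv2.undistortPoints(np.array([[[u,v]]],float),k,d)[0,0]
    R=cv2.Rodrigues(np.array(c['rvec'],float))[0]; t=np.array(c['tvec'],float).ravel()
    return -R.T@t, R.T@np.array([p[0],p[1],1.])
def onz(c,u,v,z):
    o,d=ray(c,u,v); return o+d*(z-o[2])/d[2]
def proj(c,P):
    k,d=K(c); return cv2.projectPoints(np.array(P,float).reshape(-1,3),np.array(c['rvec'],float),np.array(c['tvec'],float),k,d)[0][:,0]
E
python3 - <<'E'
from h import *
import pickle
for n in('scene','top'):
    c=camera(n); cv2.imwrite(f'pics/{n}0.png',c['image']); pickle.dump(c,open(n+'0.pkl','wb'))
    print(n,c['fov_y'],c['k1'],ray(c,320,200))
s=read_state(); print(s, tip_extent if not callable(tip_extent) else tip_extent())
E
```

```text
pics
scene 44.820443597967284 -0.05310522344611143 (array([ 1.43376162, -0.79552783,  1.03238579]), array([-0.53950464,  0.52357918, -0.65989971]))
top 52.323268087030904 0.01351177372932108 (array([0.40285867, 0.04121562, 1.2127973 ]), array([ 0.17711308, -0.01887797, -0.98424215]))
{'time': 0.1, 'joint_pos': array([ 1.04852449e+00,  2.07367462e-01,  1.54285170e+00, -7.38075985e-07,
        1.39351033e+00, -1.50508995e-01]), 'joint_vel': array([-4.89802018e-04,  3.83340144e-04, -4.89214462e-03, -4.47188670e-05,
       -1.29993771e-03,  2.71112557e-03]), 'joint_torque': array([-1.27371619e-03, -3.84092903e+01, -2.92548341e+01, -2.60719808e-04,
        4.85515280e-03, -9.69034687e-06]), 'tcp_pos': array([0.20851023, 0.5350564 , 0.20850412]), 'tcp_rot': array([ 1.84812672e-01,  9.82773186e-01, -1.00865739e-03, -3.52323360e-04]), 'ft_force': array([0.57990868, 0.51186383, 0.74642467]), 'torque': array([-0.00476872, -0.00918734, -0.01071811]), 'grasp_force': 0.0, 'finger_gap': 0.08533567790212165} 0.014
```

View pics/scene0.png

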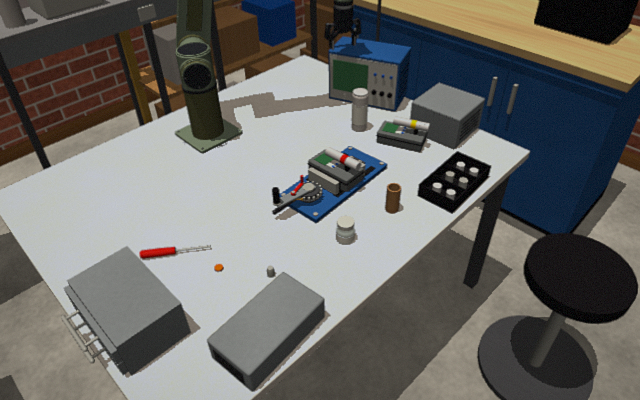

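View pics/top0.png

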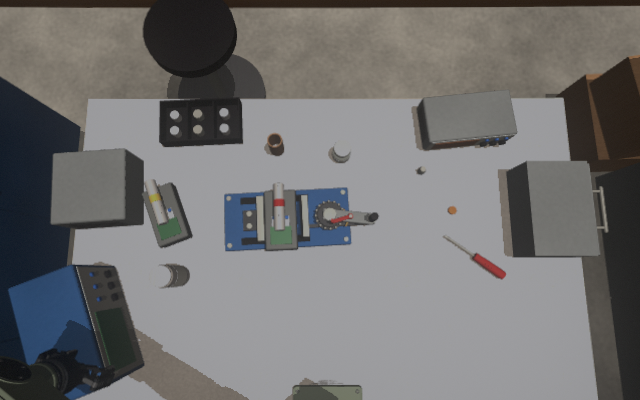

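The scene shows the clamp around (330,180). In the top view its base spans (224–352, 188–250), with the knob near (373,217) and the red lever near (340,218). The bench things are well clear of the clamp, except the jar at (341,152).

```bash
python3 - <<'E'
from h import *
import pickle
t=pickle.load(open('top0.pkl','rb')); s=pickle.load(open('scene0.pkl','rb'))
im=t['image']; hsv=cv2.cvtColor(im,cv2.COLOR_BGR2HSV)
m=cv2.inRange(hsv,(100,120,60),(125,255,255)); m[:, :215]=0; m[:,370:]=0; m[:170]=0; m[270:]=0
pts=cv2.findNonZero(m); k=cv2.convexHull(pts)[:,0]
W=np.array([onz(t,*p,0.02)[:2] for p in k],np.float32)
r=cv2.minAreaRect(W*1000); print('base rect mm',r); print(cv2.boxPoints(r))
print('knob top ~',onz(t,374,216,.12))
red=cv2.inRange(hsv,(0,150,90),(8,255,255))|cv2.inRange(hsv,(172,150,90),(180,255,255))
red[:, :310]=0;red[:,380:]=0; print('red',[p.tolist() for p in cv2.findNonZero(red)[:,0]])
a=cv2.resize(im[180:260,215:390],None,fx=4,fy=4,interpolation=cv2.INTER_CUBIC)
b=cv2.resize(s['image'][140:222,262:394],None,fx=5,fy=5,interpolation=cv2.INTER_CUBIC)
o=np.zeros((a.shape[0]+250,760,3),np.uint8);cv2.imwrite('pics/a.png',a);cv2.imwrite('pics/b.png',b)
E
```

```text
base rect mm ((562.0173950195312, 116.73335266113281), (164.349853515625, 364.0475158691406), 3.1885805130004883)
[[469.84503  293.90454 ]
 [490.0943   -69.579384]
 [654.18976  -60.437836]
 [633.9405   303.04608 ]]
knob top ~ [ 0.55530361 -0.12572445  0.12      ]
red [[346, 216], [347, 216], [343, 217], [344, 217], [345, 217], [346, 217], [347, 217], [348, 217], [339, 218], [340, 218], [341, 218], [342, 218], [343, 218], [346, 218], [337, 219], [338, 219], [339, 219], [340, 219], [343, 219], [332, 220], [333, 220], [334, 220], [335, 220], [336, 220], [337, 220], [339, 220], [340, 220], [332, 221], [334, 221], [335, 221], [336, 221], [337, 221]]
```

View pics/a.png

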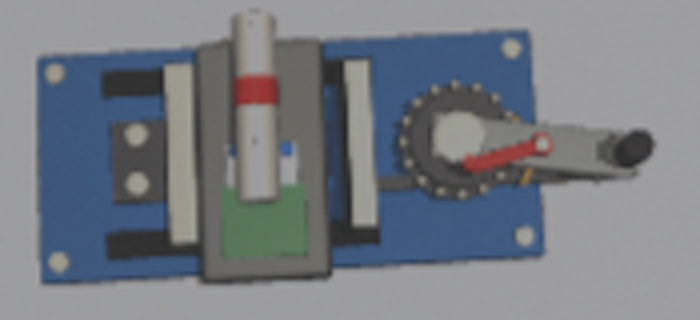

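View pics/b.png

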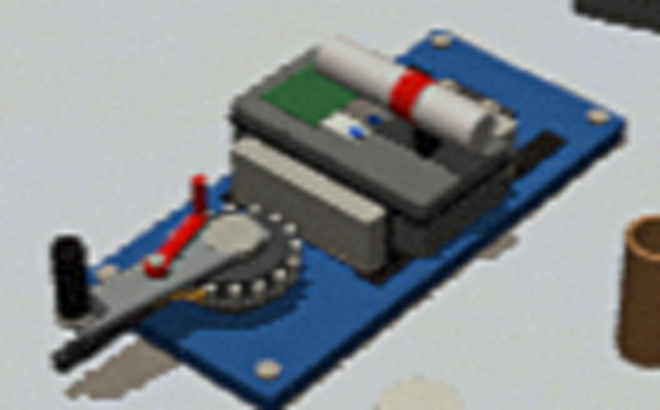

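The crops show the jaw about 1 cm short of the meter, and the meter close to the stop. The peg top is at top (332,221) and scene (302,176). The knob top is at top (374,215.5) and scene (275.6,188).

```bash
cat >> h.py <<'E'
yaw=np.radians(3.19); O=np.array([.569,-.008]); Rj=np.array([[np.cos(yaw),-np.sin(yaw)],[np.sin(yaw),np.cos(yaw)]])
toj=lambda p: Rj.T@(np.array(p)[:2]-O)
tow=lambda p: O+Rj@np.array(p)
def tri(c1,p1,c2,p2):
    o1,d1=ray(c1,*p1);o2,d2=ray(c2,*p2)
    a=np.linalg.lstsq(np.c_[d1,-d2],o2-o1,rcond=None)[0]
    P,Q=o1+a[0]*d1,o2+a[1]*d2; return (P+Q)/2,np.linalg.norm(P-Q)
def tool():
    from scipy.spatial.transform import Rotation as R
    s=read_state(); r=R.from_quat(s['tcp_rot']).as_matrix(); return s,r
def go(px,py,z,deg=None):
    "clamp-frame target (m), tip height z; deg=desired tool y dir rel. clamp x: prints shift in tool units"
    s,r=tool(); w=np.r_[tow([px,py]),z+tip_extent]; d=r.T@(w-s['tcp_pos'])
    yd=np.degrees(np.arctan2(r[1,1],r[0,1]))-3.19
    print('t',round(s['time'],2),'at',(toj(s['tcp_pos'])*1e3).round(1),'tip z',round((s['tcp_pos'][2]-tip_extent)*1e3,1),'ydir',yd.round(1),'gap',round(s['finger_gap'],3))
    print('shift units',(d/.025).round(2),'F clamp',(Rj.T@s['ft_force'][:2]).round(1),s['ft_force'][2].round(1))
E
python3 - <<'E'
from h import *
import pickle
t=pickle.load(open('top0.pkl','rb')); s=pickle.load(open('scene0.pkl','rb'))
for n,a,b in(('peg',(332,221.2),(301.8,176)),('knob',(374,215.5),(275.6,188))):
    P,e=tri(t,a,s,b); print(n,P.round(4),e.round(4),'clamp',(toj(P)*1e3).round(1))
print(tow([-.07,-.008])); go(-.07,-.008,.16)
E
```

```text
peg [ 0.5454 -0.012   0.0947] 0.0029 clamp [-23.8  -2.7]
knob [ 0.5567 -0.1254  0.121 ] 0.0004 clamp [ -18.9 -116.6]
[ 0.49955364 -0.01988291]
t 0.1 at [-329.7  562.3] tip z 194.5 ydir 65.5 gap 0.085
shift units [-18.91 -16.45   1.41] F clamp [0.6 0.5] 0.7
```

```bash
a='[0,0,0,-0.95,-0.82,0,-1]'
python3 -m handwheel '[[0,0,0,-0.95,-0.82,0,-1],[0,0,0,-0.95,-0.82,0,-1],[0,0,0,-0.95,-0.82,0,-1],[0,0,0,-0.95,-0.82,0,-1],[0,0,0,-0.95,-0.82,0,-1],[0,0,0,-0.95,-0.82,0,-1],[0,0,0,-0.95,-0.82,0,-1]]'
python3 -m handwheel '[[0,0,0,-0.95,-0.82,0,-1],[0,0,0,-0.95,-0.82,0,-1],[0,0,0,-0.95,-0.82,0,-1],[0,0,0,-0.95,-0.82,0,-1],[0,0,0,-0.95,-0.82,0,-1],[0,0,0,-0.95,-0.82,0,-1],[0,0,0,-0.95,-0.82,0,-1]]'
python3 -m handwheel '[[0,0,0,-0.95,-0.82,0,-1],[0,0,0,-0.95,-0.82,0,-1],[0,0,0,-0.95,-0.82,0,-1],[0,0,0,-0.95,-0.82,0,-1],[0,0,0,-0.95,-0.82,0,-1],[0,0,0,-0.95,-0.82,0,-1]]'
python3 -m handwheel '[[0,0,0.055,0,0,0,-1],[0,0,0.055,0,0,0,-1],[0,0,0.055,0,0,0,-1],[0,0,0.055,0,0,0,-1],[0,0,0.055,0,0,0,-1]]'
python3 -m handwheel '[[0,0,0.055,0,0,0,-1],[0,0,0.055,0,0,0,-1],[0,0,0.055,0,0,0,-1],[0,0,0.055,0,0,0,-1],[0,0,0.055,0,0,0,-1],[0,0,0,0,0,0,-1]]'
python3 -c "
from h import *
go(-.06,-.008,.079)"
```

```text
time: 0.68
tcp_pos: [0.3117, 0.34, 0.2091]
tcp_rot: [0.185, 0.983, -0.0, -0.0]
ft_force: [0.7, -0.7, -0.2]
finger_gap: 0.0007
grasp_force: 0.0
time: 1.27
tcp_pos: [0.4145, 0.146, 0.2093]
tcp_rot: [0.185, 0.983, -0.0, -0.0]
ft_force: [0.5, 0.7, 0.4]
finger_gap: -0.0001
grasp_force: 0.0
time: 1.77
tcp_pos: [0.5026, -0.0203, 0.2091]
tcp_rot: [0.185, 0.983, 0.0, -0.0]
ft_force: [0.9, 0.0, 0.3]
finger_gap: -0.0001
grasp_force: 0.0
time: 2.18
tcp_pos: [0.502, -0.0189, 0.2089]
tcp_rot: [0.459, 0.888, -0.0, -0.001]
ft_force: [0.4, 0.1, 0.1]
finger_gap: 0.0004
grasp_force: 0.0
time: 2.68
tcp_pos: [0.502, -0.0187, 0.209]
tcp_rot: [0.691, 0.723, -0.0, -0.001]
ft_force: [0.9, -1.3, -0.5]
finger_gap: 0.0001
grasp_force: 0.0
t 2.68 at [-67.5  -7. ] tip z 195.0 ydir -0.6 gap 0.0
shift units [-0.04  0.3   4.64] F clamp [ 0.8 -1.3] -0.5
```

```bash

python3 -m handwheel '[[0,0,0,0,0,0.93,-1],[0,0,0,0,0,0.93,-1],[0,0,0,0,0,0.93,-1],[0,0,0,0,0,0.93,-1],[0,0,0,0,0,0.92,-1],[0,0,0,0,0,0,-1]]'
python3 -m handwheel '[[0,0,0,0,0.4,0,-1],[0,0,0,0,0.3,0,-1],[0,0,0,0,0.3,0,-1],[0,0,0,0,0.2,0,-1],[0,0,0,0,0,0,-1]]'
python3 -c "
from h import *
go(-.0,-.008,.079)
for n in('scene','top'):
    c=camera(n);i=c['image']; i=i[130:230,250:410] if n=='scene' else i[170:270,250:410]
    cv2.imwrite('pics/%s1.png'%n,cv2.resize(i,None,fx=4,fy=4,interpolation=cv2.INTER_CUBIC))"
```

```text
time: 3.18
tcp_pos: [0.4977, -0.0179, 0.0885]
tcp_rot: [0.689, 0.724, -0.003, -0.005]
ft_force: [-1.2, 0.0, -0.8]
finger_gap: 0.0
grasp_force: 0.0
time: 3.6
tcp_pos: [0.5354, -0.0177, 0.0954]
tcp_rot: [0.69, 0.724, 0.001, 0.002]
ft_force: [-0.8, 0.2, 0.5]
finger_gap: -0.0001
grasp_force: 0.0
t 3.6 at [-34.1  -7.8] tip z 81.4 ydir -0.5 gap -0.0
shift units [0.   1.37 0.1 ] F clamp [-0.8  0.3] 0.5
```

View pics/scene1.png

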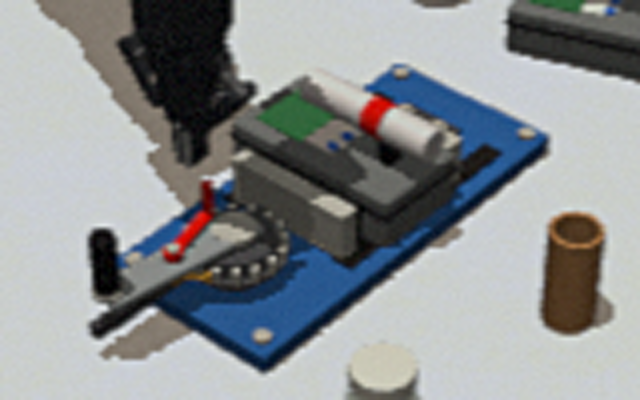

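The finger tip at (188,160) stands just behind the peg top at (207,182), and nothing has moved yet. I'll push towards +x.

```bash

python3 -m handwheel '[[0,0,0,0,0.3,0.08,-1],[0,0,0,0,0.3,0,-1],[0,0,0,0,0.3,0,-1],[0,0,0,0,0.3,0,-1],[0,0,0,0,0,0,-1],[0,0,0,0,0,0,-1]]'
python3 -c "
from h import *
go(-.0,-.008,.079)"
python3 -m handwheel '[[0,0,0,0,0.15,0,-1],[0,0,0,0,0.1,0,-1],[0,0,0,0,0,0,-1]]'
python3 -c "
from h import *
go(-.0,-.008,.079)
c=camera('scene');i=c['image']; i=i[130:230,250:410]
cv2.imwrite('pics/s2.png',cv2.resize(i,None,fx=4,fy=4,interpolation=cv2.INTER_CUBIC))"
```

```text
time: 4.2
tcp_pos: [0.5629, -0.016, 0.0915]
tcp_rot: [0.69, 0.724, -0.0, -0.0]
ft_force: [-0.2, -0.1, 0.4]
finger_gap: 0.0003
grasp_force: 0.0
t 4.2 at [-6.5 -7.7] tip z 77.5 ydir -0.5 gap 0.0
shift units [-0.01  0.26 -0.06] F clamp [-0.2 -0.1] 0.4
time: 4.45
tcp_pos: [0.5691, -0.0158, 0.0916]
tcp_rot: [0.69, 0.724, 0.0, 0.0]
ft_force: [0.2, -0.0, 0.2]
finger_gap: 0.0001
grasp_force: 0.0
t 4.45 at [-0.3 -7.7] tip z 77.6 ydir -0.5 gap 0.0
shift units [-0.01  0.01 -0.05] F clamp [ 0.2 -0. ] 0.2
```

View pics/s2.png

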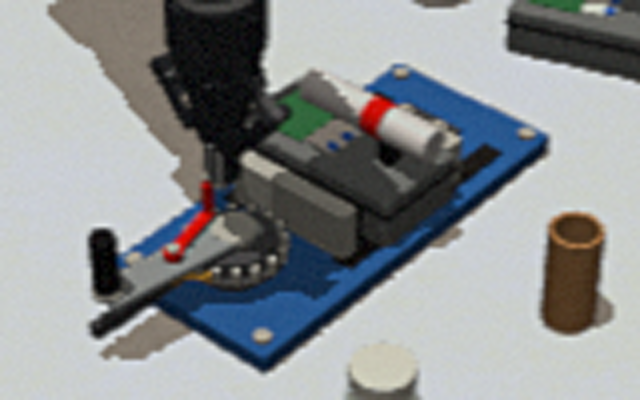

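```bash
python3 -c "
from h import *
s,r=tool(); p=s['tcp_pos']
c=camera('scene'); t=camera('top')
f=lambda P:((proj(c,P)-[250,130])*4).round(0).tolist()
print('tip',f(p+r[:,2]*.014),'tcp',f(p),'10mm up',f(p-r[:,2]*.02))
w=lambda x,y,z:np.r_[tow([x/1e3,y/1e3]),z/1e3]
print('peg top/bot exp',f([w(-23.5,-4.9,100),w(-23.5,-4.9,72)]), 'knob',f([w(-19,-117,120),w(-19,-117,65)]))
print('base corners',f([w(-85,-60,20),w(85,-60,20),w(85,310,20),w(-85,310,20)]))
i=c['image'][155:190,285:325]; j=t['image'][185:250,300:390]
cv2.imwrite('pics/d.png',np.hstack([cv2.resize(i,(440,385),interpolation=cv2.INTER_CUBIC),cv2.resize(j,(360,385),interpolation=cv2.INTER_CUBIC)]))
f2=lambda P:((proj(t,P)-[300,185])*[4,385/65]+[440,0]).round(0).tolist()
print('top: tip,peg',f2([p+r[:,2]*.014,w(-23.5,-4.9,100)]))
"
```

```text
tip [[223.0, 217.0]] tcp [[223.0, 203.0]] 10mm up [[222.0, 182.0]]
peg top/bot exp [[203.0, 180.0], [205.0, 208.0]] knob [[102.0, 233.0], [107.0, 289.0]]
base corners [[105.0, 260.0], [262.0, 355.0], [549.0, 132.0], [396.0, 59.0]]
top: tip,peg [[570.0, 168.0], [570.0, 210.0]]
```

View pics/d.png

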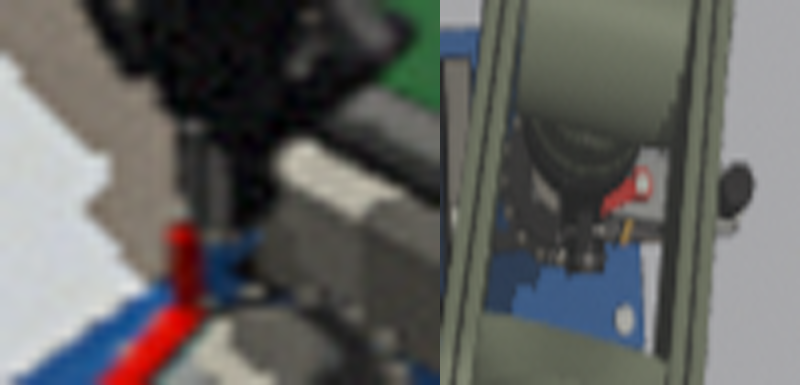

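The finger has stopped above or behind the peg. Its tip shows at scene (304,176), about 30 px·mm higher than the pose predicts. I'll check the reading against the starting pictures.

```bash
python3 -c "
from h import *
import pickle
c=pickle.load(open('scene0.pkl','rb'));t=pickle.load(open('top0.pkl','rb'))
p=np.array([.2085,.535,.2085]); y=np.array([.363,.932,0])
for dz in(-.014,0,.017,.03): print(dz,[proj(q,[p+y*.05+[0,0,dz],p-y*.05+[0,0,dz]]).round(0).tolist() for q in(c,t)])
i=c['image'][0:60,310:380];j=t['image'][310:400,0:140]
cv2.imwrite('pics/e.png',np.hstack([cv2.resize(i,(420,360)),cv2.resize(j,(350,360))][:1]+[np.pad(cv2.resize(j,(350,225)),((0,135),(0,0),(0,0)))]))
"
```

```text
-0.014 [[[354.0, 56.0], [331.0, 61.0]], [[85.0, 349.0], [123.0, 365.0]]]
0 [[[354.0, 53.0], [331.0, 57.0]], [[82.0, 350.0], [121.0, 366.0]]]
0.017 [[[354.0, 49.0], [331.0, 53.0]], [[78.0, 351.0], [117.0, 368.0]]]
0.03 [[[354.0, 46.0], [331.0, 50.0]], [[75.0, 353.0], [115.0, 369.0]]]
```

View pics/e.png

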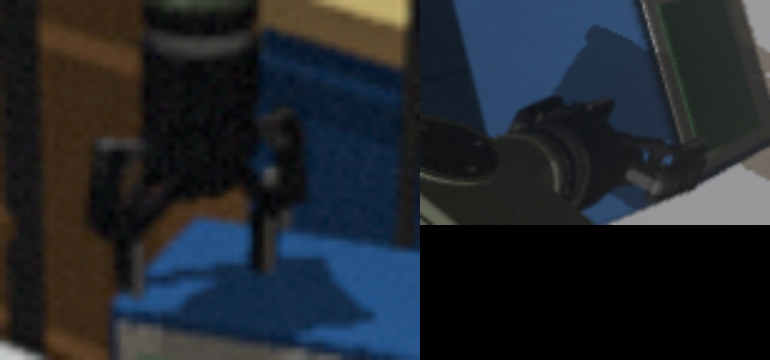

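The starting picture shows the same thing: the tips at (332,49) and (354,45) sit about 32 mm higher than the stated TCP and tip length. The fingers are really that much higher, so the push passed over the peg. I'll back off, go 30 mm lower with force checks, and push again.

```bash
sed -i "s/z+tip_extent\]/z+tip_extent-.032]/; s/\['tcp_pos'\]\[2\]-tip_extent)/['tcp_pos'][2]-tip_extent+.032)/" h.py
python3 -m handwheel '[[0,0,0,0,-0.6,0,-1],[0,0,0,0,-0.8,0,-1],[0,0,0,0,-0.6,0,-1],[0,0,0,0,-0.2,0,-1],[0,0,0,0,0,0,-1]]'
python3 -m handwheel '[[0,0,0,0,0,0.4,-1],[0,0,0,0,0,0.4,-1],[0,0,0,0,0,0.4,-1],[0,0,0,0,0,0,-1],[0,0,0,0,0,0,-1]]'
python3 -m handwheel '[[0,0,0,0,0.3,0,-1],[0,0,0,0,0.3,0,-1],[0,0,0,0,0.2,0,-1],[0,0,0,0,0,0,-1]]'
python3 -c "
from h import *
go(-.0,-.008,.080)
c=camera('scene');i=c['image']; hs=cv2.cvtColor(i,cv2.COLOR_BGR2HSV)
red=(cv2.inRange(hs,(0,150,60),(8,255,255))|cv2.inRange(hs,(172,150,60),(180,255,255)))[165:200,285:320]
print(cv2.boundingRect(red)); cv2.imwrite('pics/f.png',cv2.resize(i[140:215,260:350],None,fx=7,fy=7,interpolation=cv2.INTER_CUBIC))"
```

```text
time: 5.02
tcp_pos: [0.5126, -0.0182, 0.0915]
tcp_rot: [0.69, 0.723, -0.0, -0.0]
ft_force: [-0.1, -0.4, 1.1]
finger_gap: 0.0001
grasp_force: 0.0
time: 5.43
tcp_pos: [0.5128, -0.0181, 0.0599]
tcp_rot: [0.69, 0.724, -0.001, -0.001]
ft_force: [-0.4, 0.2, 1.5]
finger_gap: -0.0
grasp_force: 0.0
time: 5.77
tcp_pos: [0.535, -0.0172, 0.0618]
tcp_rot: [0.69, 0.724, 0.0, 0.0]
ft_force: [0.6, -0.9, 0.5]
finger_gap: 0.0002
grasp_force: 0.0
t 5.77 at [-34.5  -7.2] tip z 79.8 ydir -0.5 gap 0.0
shift units [-0.02  1.38 -0.01] F clamp [ 0.6 -0.9] 0.5
(6, 11, 14, 19)
```

View pics/f.png

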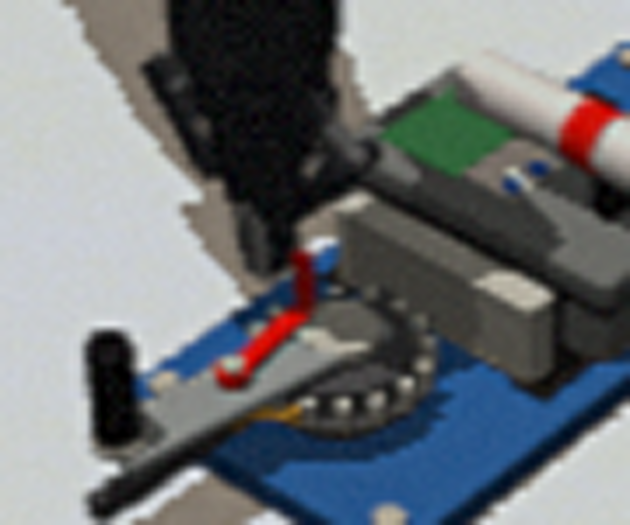

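The finger tip at (262,272) is now level with the lower part of the peg, which spans (303,252–308), and it is behind the peg in x. I'll push.

```bash
cat >> h.py <<'E'
def redbox():
    c=camera('scene'); hs=cv2.cvtColor(c['image'],cv2.COLOR_BGR2HSV)
    m=cv2.inRange(hs,(0,150,60),(8,255,255))|cv2.inRange(hs,(172,150,60),(180,255,255))
    m=m[150:212,270:328]; n,l,st,ce=cv2.connectedComponentsWithStats(m)
    ys,xs=np.where(m>0)
    print('red',[ (s[:4]+[270,150,0,0]).tolist() for s in st[1:] if s[4]>5],'rows',{int(y+150):(int(xs[ys==y].min()+270),int(xs[ys==y].max()+270)) for y in np.unique(ys)[::3]})
E
python3 -m handwheel '[[0,0,0,0,0.3,0,-1],[0,0,0,0,0.3,0,-1],[0,0,0,0,0.3,0,-1],[0,0,0,0,0,0,-1]]'
python3 -m handwheel '[[0,0,0,0,0.2,0,-1],[0,0,0,0,0.2,0,-1],[0,0,0,0,0,0,-1],[0,0,0,0,0,0,-1]]'
python3 -c "
from h import *
go(-.0,-.008,.080);redbox()
c=camera('scene')
w=lambda x,y,z:np.r_[tow([x/1e3,y/1e3]),z/1e3]
print(proj(c,[w(20.6,-12.5,100),w(20.6,-12.5,72),w(-10,-58,80)]))"
```

```text
time: 6.15
tcp_pos: [0.558, -0.0167, 0.0617]
tcp_rot: [0.69, 0.724, 0.0, 0.001]
ft_force: [0.1, 0.2, -0.3]
finger_gap: -0.0002
grasp_force: 0.0
time: 6.48
tcp_pos: [0.5669, -0.016, 0.0616]
tcp_rot: [0.69, 0.723, 0.0, 0.0]
ft_force: [-0.9, -1.2, 0.2]
finger_gap: -0.0003
grasp_force: 0.3
t 6.48 at [-2.6 -7.8] tip z 79.6 ydir -0.5 gap -0.0
shift units [-0.01  0.1  -0.01] F clamp [-1.  -1.2] 0.2
red [[291, 180, 20, 15]] rows {180: (309, 309), 183: (309, 310), 186: (309, 310), 189: (302, 309), 192: (295, 301)}
[[309.60612615 182.10589544]
 [309.88353619 189.14674462]
 [292.33336122 190.2070152 ]]
```

The peg is moving: its top is now near (309,180), and it should end near (311,183). I'll push further in small steps.

```bash

python3 -m handwheel '[[0,0,0,0,0.15,0,-1],[0,0,0,0,0.15,0,-1],[0,0,0,0,0,0,-1]]'
python3 -c "
from h import *
redbox()"
python3 -m handwheel '[[0,0,0,0,0.1,0,-1],[0,0,0,0,0.1,0,-1],[0,0,0,0,0,0,-1]]'
python3 -c "
from h import *
go(-.0,-.008,.080);redbox()"
```

```text
time: 6.83
tcp_pos: [0.573, -0.0162, 0.0613]
tcp_rot: [0.69, 0.724, -0.001, -0.0]
ft_force: [-2.7, -2.3, 0.7]
finger_gap: -0.0002
grasp_force: 1.8
red [[291, 182, 21, 14]] rows {182: (309, 311), 185: (309, 311), 188: (310, 311), 191: (296, 310), 194: (291, 295)}
time: 7.13
tcp_pos: [0.5741, -0.0153, 0.0609]
tcp_rot: [0.69, 0.724, -0.004, -0.004]
ft_force: [-13.8, -1.7, 8.9]
finger_gap: -0.0003
grasp_force: 6.9
t 7.13 at [ 4.6 -7.5] tip z 78.9 ydir -0.5 gap -0.0
shift units [-0.02 -0.19 -0.04] F clamp [-13.9  -0.9] 8.9
red [[291, 182, 22, 14]] rows {182: (309, 311), 185: (310, 311), 188: (310, 311), 191: (298, 311), 194: (292, 296)}
```

The force rose to 14 N and motion stalled at the predicted end position, so the lever is on its stop at tighten. I'll back off, rise, and go to the knob.

```bash

python3 -m handwheel '[[0,0,0,0,-0.5,0,-1],[0,0,0,0,-0.5,0,-1],[0,0,0,0,0,-0.9,-1],[0,0,0,0,0,-0.9,-1],[0,0,0,0,0,-0.9,0.2],[0,0,0,0,0,0,0.2]]' 40
python3 -c "
from h import *
go(-.019,-.117,.135)
c=camera('scene'); h=cv2.cvtColor(c['image'],cv2.COLOR_BGR2GRAY)[175:215,262:290]; redbox()
m=cv2.inRange(h,0,45); n,l,st,ce=cv2.connectedComponentsWithStats(m); print([(s+[262,175,0,0,0]).tolist() for s in st[1:] if s[4]>20])
w=lambda x,y,z:np.r_[tow([x/1e3,y/1e3]),z/1e3]
print(proj(c,[w(-19,-117,120),w(-19,-117,65)]))"
```

```text
time: 7.68
tcp_pos: [0.5589, -0.0167, 0.1351]
tcp_rot: [0.69, 0.724, 0.004, 0.005]
ft_force: [1.7, -0.9, 1.1]
finger_gap: 0.0234
grasp_force: 0.0
t 7.68 at [-10.6  -8.1] tip z 153.1 ydir -0.5 gap 0.023
shift units [-4.36 -0.31  0.73] F clamp [ 1.6 -1. ] 1.1
red [[291, 181, 21, 15]] rows {181: (310, 310), 184: (309, 311), 187: (310, 311), 190: (303, 311), 193: (291, 302)}
[[274, 189, 8, 16, 95], [273, 203, 17, 11, 37]]
[[275.40935062 188.32985512]
 [276.79163694 202.3242202 ]]
```

```bash

python3 -m handwheel '[[0,0,0,-0.8,-0.03,0,0.2],[0,0,0,-0.9,-0.03,0,0.2],[0,0,0,-0.9,-0.03,0,0.2],[0,0,0,-0.9,-0.03,0,0.2],[0,0,0,-0.86,-0.03,0,0.2],[0,0,0.035,0,0,0,0.2],[0,0,0.035,0,0,0,0.2],[0,0,0,0,0,0,0.2]]'
python3 -c "
from h import *
go(-.015,-.117,.080)
c=camera('top');cv2.imwrite('pics/g.png',cv2.resize(np.vstack([c['image'][180:250,300:400],camera('scene')['image'][145:215,250:350]]),None,fx=4,fy=4,interpolation=cv2.INTER_CUBIC))"
```

```text
time: 8.45
tcp_pos: [0.5543, -0.1255, 0.1273]
tcp_rot: [0.742, 0.67, -0.0, -0.001]
ft_force: [-0.2, -0.1, -0.2]
finger_gap: 0.0512
grasp_force: 0.0
t 8.45 at [ -21.2 -116.5] tip z 145.3 ydir -9.0 gap 0.051
shift units [0.01 0.25 2.61] F clamp [-0.2 -0.1] -0.2
```

View pics/g.png

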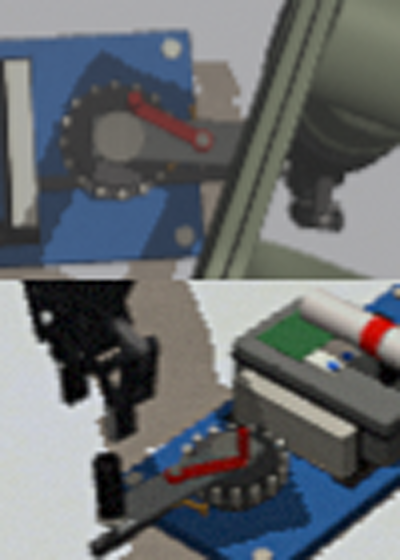

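The lever now points to +x, from its pivot at (203,140) to the peg at (135,98) in the top half. In the scene half the fingertips are at (75,400) and (120,435), and the knob top is at (107,457). The tool needs about +12 mm in x and -4 mm in y before going down.

```bash

python3 -m handwheel '[[0,0,0,-0.15,0.45,0,0.2],[0,0,0,0,0,0,0.2],[0,0,0,0,0,0.5,0.2],[0,0,0,0,0,0.5,0.2],[0,0,0,0,0,0.3,0.2],[0,0,0,0,0,0,0.2]]'
python3 -m handwheel '[[0,0,0,0,0,0.4,0.2],[0,0,0,0,0,0.4,0.2],[0,0,0,0,0,0.3,0.2],[0,0,0,0,0,0,0.2]]'
python3 -c "
from h import *
go(-.015,-.117,.080)
cv2.imwrite('pics/i.png',cv2.resize(camera('scene')['image'][145:215,250:350],None,fx=5,fy=5,interpolation=cv2.INTER_CUBIC))"
```

```text
time: 9.05
tcp_pos: [0.5629, -0.129, 0.0928]
tcp_rot: [0.741, 0.671, -0.002, -0.003]
ft_force: [-0.8, 0.3, -0.8]
finger_gap: 0.0511
grasp_force: 0.0
time: 9.38
tcp_pos: [0.5641, -0.1297, 0.0666]
tcp_rot: [0.741, 0.671, -0.001, -0.002]
ft_force: [0.5, 0.8, 0.8]
finger_gap: 0.0514
grasp_force: 0.0
t 9.38 at [ -11.6 -121.2] tip z 84.6 ydir -8.9 gap 0.051
shift units [ 0.14 -0.16  0.19] F clamp [0.6 0.8] 0.8
```

```bash

python3 -m handwheel '[[0,0,0,0,0,0.1,-0.3],[0,0,0,0,0,0,-0.6],[0,0,0,0,0,0,-0.6],[0,0,0,0,0,0,-0.6]]' 20
python3 -c "
from h import *
go(-.015,-.117,.080)"
```

```text
time: 9.77
tcp_pos: [0.5658, -0.1304, 0.0669]
tcp_rot: [0.741, 0.671, -0.0, 0.0]
ft_force: [-0.6, 0.3, 0.2]
finger_gap: 0.0213
grasp_force: 21.7
t 9.77 at [ -10.  -122.1] tip z 84.9 ydir -8.9 gap 0.021
shift units [ 0.17 -0.23  0.19] F clamp [-0.5  0.3] 0.2
```

The gap reads 21 mm with force on the pads, so the knob is between them. I'll loosen slightly and swing anticlockwise along the arc.

```bash

python3 -m handwheel '[[0,0,0,0,0,0,-0.36],[0,0,0,0,0,0,-0.36],[0,0,-0.05,0.026,0.5,0,-0.36],[0,0,-0.05,0.026,0.5,0,-0.36],[0,0,0,0,0,0,-0.36]]'
python3 -c "
from h import *
go(-.015,-.117,.080)"
```

```text
time: 10.18
tcp_pos: [0.5931, -0.1304, 0.0672]
tcp_rot: [0.666, 0.746, 0.001, 0.001]
ft_force: [-0.4, 0.1, -0.1]
finger_gap: 0.0274
grasp_force: 0.0
t 10.18 at [  17.2 -123.6] tip z 85.2 ydir 3.2 gap 0.027
shift units [ 0.33 -1.27  0.2 ] F clamp [-0.4  0.1] -0.1
```

```bash

python3 -m handwheel '[[0,0,-0.05,0.03,0.5,0,-0.36],[0,0,-0.05,0.03,0.5,0,-0.36],[0,0,-0.05,0.03,0.5,0,-0.36],[0,0,-0.05,0.03,0.5,0,-0.36],[0,0,0,0,0,0,-0.36],[0,0,0,0,0,0,-0.36]]'
cat >> h.py <<'E'
def knob():
    s,r=tool(); c=camera('scene'); g=cv2.cvtColor(c['image'],cv2.COLOR_BGR2GRAY)
    p=toj(s['tcp_pos']); print('h if offset0: %.3f R %.1f'%(np.arctan2(-p[0],-p[1]),np.hypot(*p)*1e3)); redbox()
    t=camera('top')['image']; hs=cv2.cvtColor(t,cv2.COLOR_BGR2HSV)
    m=(cv2.inRange(hs,(0,120,60),(8,255,255))|cv2.inRange(hs,(172,120,60),(180,255,255)))[185:250,305:375]
    ys,xs=np.where(m>0); print('top red',len(xs), (xs.min()+305,ys[xs.argmin()]+185,xs.max()+305,ys[xs.argmax()]+185) if len(xs) else '')
E
python3 -c "
from h import *
go(-.015,-.117,.080);knob()"
```

```text
time: 10.68
tcp_pos: [0.638, -0.1142, 0.0666]
tcp_rot: [0.499, 0.866, -0.0, 0.0]
ft_force: [-0.7, 0.4, 0.5]
finger_gap: 0.0272
grasp_force: 0.0
t 10.68 at [  63.  -109.8] tip z 84.6 ydir 26.9 gap 0.027
shift units [ 1.16 -2.91  0.18] F clamp [-0.6  0.4] 0.5
h if offset0: -0.521 R 126.6
red [[313, 179, 3, 3], [307, 190, 5, 4]] rows {179: (314, 314), 190: (310, 311), 193: (307, 309)}
top red 67 (np.int64(326), np.int64(204), np.int64(345), np.int64(201))
```

```bash
python3 -c "
from h import *
t=camera('top')
for p in((350,215.8),(345,202)):
    q=toj(onz(t,*p,.08)); print((q*1e3).round(1),np.arctan2(-q[0],-q[1]).round(3))
q=toj(onz(t,326,204,.1));print('peg',(q*1e3).round(1))
w=lambda h:np.r_[tow([-.059*np.sin(h),-.059*np.cos(h)]),.08]
for h in(.165,-.3,-.45,-.6):
    pe=np.array([.0224*np.cos(h)-.0088*np.sin(h),-.0224*np.sin(h)-.0088*np.cos(h)])
    print(h,proj(t,[w(h),np.r_[tow(pe),.1]]).round(1).tolist(),(pe*1e3).round(1))
"
```

```text
[-10.6 -56. ] 0.187
[ 29.4 -44.8] -0.581
peg [23.4 10. ]
0.165 [[350.8, 215.4], [334.1, 204.5]] [ 20.7 -12.4]
-0.3 [[349.4, 206.0], [330.2, 203.6]] [24.  -1.8]
-0.45 [[348.0, 203.1], [328.9, 203.6]] [24.   1.8]
-0.6 [[346.3, 200.6], [327.7, 203.9]] [23.5  5.4]
```

The handle is at about -0.5 (pivot seen at top (345,202)) and the lever is still at tighten. Now the driving stroke, clockwise.

```bash

python3 -m handwheel '[[0,0,0.05,0.04,-0.5,0,-0.36],[0,0,0.05,0.04,-0.5,0,-0.36],[0,0,0.05,0.04,-0.5,0,-0.36]]'
python3 -m handwheel '[[0,0,0.05,0.04,-0.5,0,-0.36],[0,0,0.05,0.04,-0.5,0,-0.36]]'
python3 -c "
from h import *
go(-.015,-.117,.080);knob()"
python3 -m handwheel '[[0,0,0.05,0.04,-0.5,0,-0.36],[0,0,0,0,0,0,-0.36]]'
python3 -c "
from h import *
go(-.015,-.117,.080);knob()"
```

```text
time: 11.13
tcp_pos: [0.6028, -0.1278, 0.0671]
tcp_rot: [0.63, 0.777, 0.0, 0.001]
ft_force: [1.3, -0.3, -0.3]
finger_gap: 0.0279
grasp_force: 0.7
time: 11.3
tcp_pos: [0.5797, -0.1308, 0.0674]
tcp_rot: [0.708, 0.706, 0.001, 0.003]
ft_force: [7.2, -2.3, -4.8]
finger_gap: 0.0275
grasp_force: 3.7
t 11.3 at [   3.8 -123.2] tip z 85.4 ydir -3.3 gap 0.027
shift units [ 0.2  -0.77  0.21] F clamp [ 7.  -2.7] -4.8
h if offset0: -0.031 R 123.2
red [[293, 181, 21, 16]] rows {181: (311, 312), 184: (311, 312), 187: (311, 312), 190: (305, 312), 193: (297, 304), 196: (294, 296)}
top red 57 (np.int64(331), np.int64(204), np.int64(348), np.int64(210))
time: 11.62
tcp_pos: [0.5661, -0.129, 0.0674]
tcp_rot: [0.742, 0.671, 0.0, 0.002]
ft_force: [2.5, -2.5, -0.4]
finger_gap: 0.0274
grasp_force: 1.7
t 11.62 at [  -9.7 -120.6] tip z 85.4 ydir -8.9 gap 0.027
shift units [ 0.11 -0.23  0.22] F clamp [ 2.4 -2.6] -0.4
h if offset0: 0.080 R 121.0
red [[292, 182, 21, 15]] rows {182: (310, 312), 185: (310, 311), 188: (310, 312), 191: (299, 311), 194: (292, 299)}
top red 57 (np.int64(332), np.int64(204), np.int64(348), np.int64(212))
```

```bash

python3 -m handwheel '[[0,0,0.05,0.03,-0.5,0,-0.36],[0,0,0.05,0.03,-0.5,0,-0.36]]' | grep -E 'force|pos'
python3 -m handwheel '[[0,0,0.025,0.015,-0.25,0,-0.36]]'| grep -E 'force|pos'
python3 -m handwheel '[[0,0,0.025,0.015,-0.25,0,-0.36]]'| grep -E 'force|pos'
python3 -m handwheel '[[0,0,0.025,0.015,-0.25,0,-0.36]]'| grep -E 'force|pos'
python3 -c "
from h import *
go(-.015,-.117,.080);knob()
t=camera('top'); cv2.imwrite('pics/t.png',t['image'])
g=cv2.cvtColor(t['image'],cv2.COLOR_BGR2GRAY)
for r in (205,225,232): print(r,g[r,250:320].tolist())
"
```

```text
tcp_pos: [0.5439, -0.125, 0.0677]
ft_force: [5.9, -6.9, 0.1]
grasp_force: 3.8
tcp_pos: [0.5364, -0.1223, 0.0675]
ft_force: [5.2, -7.9, -2.1]
grasp_force: 3.5
tcp_pos: [0.5312, -0.1201, 0.0676]
ft_force: [4.8, -7.7, -1.0]
grasp_force: 3.6
tcp_pos: [0.5258, -0.1175, 0.0676]
ft_force: [5.4, -8.5, -0.8]
grasp_force: 3.9
t 12.18 at [ -49.2 -107. ] tip z 85.6 ydir -29.9 gap 0.028
shift units [0.33 1.39 0.23] F clamp [ 5.  -8.8] -0.8
h if offset0: 0.431 R 117.7
red [[288, 182, 22, 11]] rows {182: (307, 309), 185: (307, 308), 188: (307, 309), 191: (288, 308)}
top red 59 (np.int64(335), np.int64(205), np.int64(347), np.int64(218))
205 [90, 92, 92, 92, 93, 73, 110, 154, 164, 165, 165, 166, 164, 100, 83, 106, 109, 109, 110, 109, 110, 109, 80, 69, 77, 84, 89, 86, 93, 93, 97, 96, 85, 74, 86, 106, 112, 112, 113, 112, 112, 111, 112, 111, 101, 67, 50, 68, 149, 167, 167, 167, 167, 131, 98, 90, 89, 91, 90, 90, 91, 90, 90, 91, 91, 91, 91, 73, 67, 73]
225 [165, 153, 100, 79, 80, 80, 65, 147, 164, 163, 163, 166, 166, 154, 93, 84, 105, 110, 110, 110, 110, 125, 160, 133, 115, 134, 157, 166, 168, 169, 167, 165, 153, 136, 119, 156, 162, 160, 159, 134, 117, 113, 113, 114, 113, 100, 66, 48, 62, 148, 166, 167, 166, 166, 134, 96, 85, 83, 84, 83, 83, 84, 84, 84, 67, 59, 59, 59, 58, 57]
232 [91, 91, 92, 91, 92, 92, 75, 138, 161, 163, 164, 167, 167, 164, 100, 84, 108, 111, 110, 111, 112, 111, 110, 111, 112, 112, 112, 112, 112, 113, 114, 113, 113, 113, 114, 114, 113, 113, 115, 115, 115, 115, 114, 115, 115, 105, 73, 51, 46, 147, 166, 166, 167, 166, 166, 111, 86, 90, 90, 69, 61, 61, 62, 62, 61, 62, 62, 61, 61, 61]
```

```bash
cat >> h.py <<'E'
def ft():
    s,r=tool(); f=r.T@s['ft_force']; p=toj(s['tcp_pos'])
    print('t %.2f  F tool x,y,z'%s['time'],f.round(1),'h %.3f R %.1f gap %.4f'%(np.arctan2(-p[0],-p[1]),np.hypot(*p)*1e3,s['finger_gap']))
E
python3 -c "
from h import *
import pickle
a=pickle.load(open('top0.pkl','rb'))['image']
for im in(a,cv2.imread('pics/t.png')):
    g=cv2.cvtColor(im,cv2.COLOR_BGR2GRAY)
    for r in(205,232): print(r,g[r,290:312].tolist())
ft()"
for k in 1; do
python3 -m handwheel '[[0,0,0.02,0,-0.2,0,-0.36]]'>/dev/null; python3 -c "from h import *;ft()"
python3 -m handwheel '[[0,0,0.02,-0.01,-0.2,0,-0.36]]'>/dev/null; python3 -c "from h import *;ft()"
python3 -m handwheel '[[0,0,0.02,-0.01,-0.2,0,-0.36]]'>/dev/null; python3 -c "from h import *;ft()"
done
```

```text
205 [105, 104, 104, 104, 97, 70, 67, 63, 59, 54, 49, 60, 139, 155, 155, 156, 155, 126, 95, 86, 86, 86]
232 [107, 95, 102, 106, 107, 101, 78, 70, 63, 60, 58, 51, 48, 136, 155, 155, 155, 156, 155, 104, 81, 85]
205 [112, 111, 112, 111, 101, 67, 50, 68, 149, 167, 167, 167, 167, 131, 98, 90, 89, 91, 90, 90, 91, 90]
232 [115, 115, 114, 115, 115, 105, 73, 51, 46, 147, 166, 166, 167, 166, 166, 111, 86, 90, 90, 69, 61, 61]
t 12.38  F tool x,y,z [-3.1  4.  -0.3] h 0.441 R 117.0 gap 0.0274
t 12.47  F tool x,y,z [-4.   7.4  0.4] h 0.471 R 116.8 gap 0.0273
t 12.55  F tool x,y,z [-2.9  7.3  0.4] h 0.516 R 116.7 gap 0.0275
t 12.63  F tool x,y,z [-1.8  9.9  2.3] h 0.560 R 116.7 gap 0.0274
```

```bash

python3 -m handwheel '[[0,0,0.01,-0.005,-0.1,0,-0.36]]'>/dev/null; python3 -c "from h import *;ft()"
python3 -m handwheel '[[0,0,0.01,-0.005,-0.1,0,-0.36]]'>/dev/null; python3 -c "
from h import *;ft()
t=camera('top'); g=cv2.cvtColor(t['image'],cv2.COLOR_BGR2GRAY)
for r in(205,232): print(r,g[r,250:266].tolist(),g[r,290:312].tolist())
ft()"
```

```text
t 12.72  F tool x,y,z [-2.9 12.1  6.8] h 0.576 R 116.7 gap 0.0275
t 12.80  F tool x,y,z [-1.7 13.7  7.6] h 0.590 R 116.6 gap 0.0273
205 [91, 92, 92, 91, 92, 73, 109, 153, 163, 164, 164, 165, 163, 110, 99, 107] [111, 110, 112, 102, 72, 50, 48, 146, 166, 166, 166, 166, 162, 111, 88, 89, 90, 90, 90, 90, 90, 90]
232 [90, 91, 91, 92, 91, 91, 72, 136, 160, 161, 163, 165, 166, 163, 110, 101] [116, 113, 113, 113, 108, 90, 60, 47, 133, 161, 165, 165, 166, 165, 110, 86, 88, 89, 89, 71, 60, 60]
t 12.85  F tool x,y,z [-1.2 11.9  4.8] h 0.592 R 116.6 gap 0.0275
```

```bash
python3 -c "
from h import *
knob(); t=camera('top')
hs=cv2.cvtColor(t['image'],cv2.COLOR_BGR2HSV)
m=(cv2.inRange(hs,(0,120,60),(8,255,255))|cv2.inRange(hs,(172,120,60),(180,255,255)))[185:250,305:375]
m[:]=m; ys,xs=np.where(m>0); print(sorted(zip((xs+305).tolist(),(ys+185).tolist()))[-14:])
w=lambda h:np.r_[tow([-.059*np.sin(h),-.059*np.cos(h)]),.08]
for h in(.45,.55,.65,.75):
    pe=np.array([.0224*np.cos(h)-.0088*np.sin(h),-.0224*np.sin(h)-.0088*np.cos(h)])
    print(h,proj(t,[w(h),np.r_[tow(pe),.1]]).round(1).tolist())
ft()
"
```

```text
h if offset0: 0.592 R 116.6
red [[288, 182, 21, 10]] rows {182: (306, 308), 185: (306, 307), 188: (288, 307), 191: (301, 307)}
top red 62 (np.int64(335), np.int64(206), np.int64(347), np.int64(221))
[(344, 218), (344, 219), (344, 220), (344, 221), (345, 218), (345, 219), (345, 220), (345, 221), (345, 222), (346, 219), (346, 220), (346, 221), (346, 222), (347, 221)]
0.45 [[349.4, 221.2], [336.1, 206.0]]
0.55 [[348.5, 223.1], [336.7, 206.6]]
0.65 [[347.4, 224.9], [337.3, 207.3]]
0.75 [[346.2, 226.5], [337.7, 208.0]]
t 13.05  F tool x,y,z [-1.5 10.8  3.8] h 0.591 R 116.6 gap 0.0273
```

The handle is at about 0.55, short of its stop, so the rise in force is clamping: roughly 30–38 N. I'll ease off slowly and watch for any spring-back.

```bash

python3 -m handwheel '[[0,0,0,0,0.03,0,-0.36]]'>/dev/null; python3 -c "from h import *;ft()"
python3 -m handwheel '[[0,0,0,0,0.03,0,-0.36]]'>/dev/null; python3 -c "from h import *;ft()"
python3 -m handwheel '[[0,0,0,0,0.03,0,-0.36]]'>/dev/null; python3 -c "from h import *;ft()"
python3 -m handwheel '[[0,0,0,0,0.03,0,-0.36]]'>/dev/null; python3 -c "from h import *;ft()"
python3 -m handwheel '[[0,0,0,0,0.03,0,-0.36],[0,0,0,0,0,0,-0.36]]'>/dev/null; python3 -c "
from h import *;ft();knob()
t=camera('top'); g=cv2.cvtColor(t['image'],cv2.COLOR_BGR2GRAY)
for r in(205,232): print(r,g[r,260:266].tolist(),g[r,290:306].tolist())"
```

```text
t 13.13  F tool x,y,z [-1.1 10.   4.2] h 0.587 R 116.6 gap 0.0273
t 13.22  F tool x,y,z [-1.3  9.2  3.2] h 0.581 R 116.5 gap 0.0275
t 13.30  F tool x,y,z [-0.6  8.6  2.9] h 0.577 R 116.5 gap 0.0272
t 13.38  F tool x,y,z [-0.7  7.7  2.4] h 0.572 R 116.4 gap 0.0272
t 13.55  F tool x,y,z [-0.6  8.1  2.7] h 0.567 R 116.3 gap 0.0278
h if offset0: 0.567 R 116.3
red [[288, 182, 21, 10]] rows {182: (306, 308), 185: (306, 307), 188: (292, 308), 191: (300, 307)}
top red 65 (np.int64(335), np.int64(206), np.int64(347), np.int64(220))
205 [163, 165, 163, 110, 98, 107] [111, 111, 111, 103, 71, 50, 46, 146, 166, 166, 167, 166, 162, 111, 87, 90]
232 [163, 165, 167, 162, 109, 102] [116, 114, 113, 113, 109, 89, 57, 48, 134, 161, 166, 165, 166, 166, 110, 87]
```

```bash

python3 -m handwheel '[[0,0,0,0,0.08,0,-0.36]]'>/dev/null; python3 -c "from h import *;ft()"
python3 -m handwheel '[[0,0,0,0,0.08,0,-0.36]]'>/dev/null; python3 -c "from h import *;ft()"
python3 -m handwheel '[[0,0,0,0,0.08,0,-0.36]]'>/dev/null; python3 -c "from h import *;ft()"
python3 -m handwheel '[[0,0,0,0,0.08,0,-0.36],[0,0,0,0,0,0,-0.36]]'>/dev/null; python3 -c "
from h import *;ft();knob()
c=camera('scene');t=camera('top');w=lambda h:np.r_[tow([-.059*np.sin(h),-.059*np.cos(h)]),.08]
for h in(.165,.45,.55,.65,.75):
    pe=np.array([.0224*np.cos(h)-.0088*np.sin(h),-.0224*np.sin(h)-.0088*np.cos(h)])
    print(h,proj(c,[w(h),np.r_[tow(pe),.1]]).round(1).tolist())
g=cv2.cvtColor(t['image'],cv2.COLOR_BGR2GRAY)
for r in(205,232): print(r,g[r,260:266].tolist(),g[r,290:306].tolist())"
```

```text
t 13.83  F tool x,y,z [1.4 4.9 0.4] h 0.556 R 116.2 gap 0.0275
t 13.92  F tool x,y,z [ 2.4  2.7 -2.2] h 0.544 R 116.1 gap 0.0274
t 14.00  F tool x,y,z [ 1.6  2.7 -0.1] h 0.535 R 116.4 gap 0.0275
t 14.17  F tool x,y,z [ 0.6  3.  -0.9] h 0.526 R 117.2 gap 0.0270
h if offset0: 0.526 R 117.2
red [[288, 182, 21, 10]] rows {182: (306, 308), 185: (307, 308), 188: (292, 308), 191: (289, 307)}
top red 60 (np.int64(335), np.int64(206), np.int64(347), np.int64(219))
0.165 [[292.4, 190.3], [309.6, 182.1]]
0.45 [[289.8, 187.3], [307.4, 182.3]]
0.55 [[289.2, 186.1], [306.6, 182.3]]
0.65 [[288.9, 185.0], [305.9, 182.3]]
0.75 [[288.7, 183.8], [305.1, 182.2]]
205 [165, 166, 164, 110, 98, 108] [112, 112, 111, 104, 71, 51, 47, 147, 167, 167, 167, 167, 162, 110, 88, 90]
232 [164, 167, 166, 164, 111, 101] [116, 114, 113, 113, 108, 90, 59, 48, 135, 161, 166, 165, 166, 166, 111, 88]
```

The jaw stays put on release. The peak of 13.7 N and the settled hold of 10.8 N, against about 7 N free-running, put the clamp force near 30 N. I'll let go and clear off.

```bash

python3 -m handwheel '[[0,0,0,0,0.1,0,-0.1],[0,0,0,0,0,0,0.2],[0,0,0,0,0,0,0.2],[0,0,0,0,0,0,0.2]]'; python3 -c "from h import *;ft()"
python3 -m handwheel '[[0,0,0,0,0,-0.4,0.2],[0,0,0,0,0,-0.8,0.2],[0,0,0,0,0,-0.8,0.2],[0,0,0,0,0,-0.8,0.2],[0,0,0,0,0,-0.6,0.2],[0,0,0,0,0,0,0.2],[0,0,0,0,0,0,0.2]]'; python3 -c "
from h import *;ft();knob()
t=camera('top');g=cv2.cvtColor(t['image'],cv2.COLOR_BGR2GRAY)
for r in(205,232): print(r,g[r,260:266].tolist(),g[r,290:306].tolist())"
```

```text
time: 14.75
tcp_pos: [0.5164, -0.1137, 0.0659]
tcp_rot: [0.892, 0.452, -0.001, -0.001]
ft_force: [-0.6, 0.0, 0.9]
finger_gap: 0.0513
grasp_force: 0.0
t 14.75  F tool x,y,z [-0.3 -0.5 -0.9] h 0.517 R 118.0 gap 0.0513
time: 15.33
tcp_pos: [0.5183, -0.1143, 0.1529]
tcp_rot: [0.892, 0.452, 0.001, 0.001]
ft_force: [-0.6, 0.1, -0.2]
finger_gap: 0.0511
grasp_force: 0.0
t 15.33  F tool x,y,z [-0.3 -0.6  0.2] h 0.501 R 117.8 gap 0.0511
h if offset0: 0.501 R 117.8
red [[288, 182, 22, 10]] rows {182: (306, 309), 185: (307, 308), 188: (307, 308), 191: (289, 307)}
top red 60 (np.int64(335), np.int64(205), np.int64(347), np.int64(219))
205 [164, 166, 165, 111, 100, 108] [112, 111, 112, 103, 71, 51, 47, 148, 167, 166, 168, 167, 163, 112, 88, 89]
232 [164, 166, 166, 164, 111, 102] [117, 114, 114, 113, 110, 89, 60, 48, 135, 163, 166, 167, 167, 167, 110, 65]
```

```bash
python3 -c "
from plant import finish_job
print(finish_job())"
```

```text
the job is handed in; nothing more can be done
None
```

I flipped the lever to tighten, swung the handle back to about -0.5 rad, and pumped until the meter was clamped at an estimated 30 N (20–37 N, inferred from knob force). I then let go and handed the job in at about 15 s; no verdict was returned.

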